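# Roll down the laminate on a drawer front, then unclamp it and put it away

## Task

The laminate on the drawer front in the vise is ready to be pressed down: first clear every steel weight off it into the plywood weights box. Then take the pressure roller from its rest and, with the wheel square to the strip and centred on it, roll the laminate down steadily and firmly (about 12 N) from the very end at the sliding jaw right to the end at the fixed jaw, and set the roller back upright in its rest. Only then slide the jaw well open, lift the drawer front out and lay it flat, laminate side up, on the floor of the grey storage tray, leaving the other things on the bench alone.

Things in the scene. Friction and masses are not known exactly. Their poses are not given: they have to be found in the camera images.
- vise: Dark steel quick-slide vise, fixed. Origin on the bench below the middle of the clamped drawer front; its y axis runs along the bed from the fixed jaw (face at y = -100 mm) to the sliding jaw (face at +100 mm). Bed 46 mm wide, top 40 mm above the bench; jaws 72 mm wide, tops at 54 mm, 11 mm below the drawer front's top. Feet 130 mm wide, 10 mm thick, at y = -105 and +215 mm.
- jaw (a joint): Opening of the sliding jaw in m: 0 as it clamps the drawer front, up to 0.060, growing as the jaw slides along the vise's +y. It runs with about 5 N of friction and stays where it is left.
- jaw_grip (a point): Middle of the upright black round handle on the sliding jaw, 22 mm in diameter and 48 mm tall, from 70 to 118 mm above the bench; this point is 94 mm above the bench, 60 mm behind the jaw's face. It moves with the jaw.
- panel: Drawer front: plywood faced with grey laminate on top, 66 mm wide (its x), 200 mm long (its y), 25 mm thick, about 0.26 kg. Origin at the centre of its underside, z up out of the laminate; at the start its +y points along the vise's +y, to the sliding jaw. It lies on the vise bed and overhangs it by 10 mm on each long side.
- weight1: Steel hold-down weight, 34 mm (its x, across the drawer front) by 38 mm (its y) by 36 mm tall with a thin rubber foot, 0.33 kg. Origin at the centre of its underside. At the start it stands on the drawer front; two to four such weights are there, absent ones read None.
- weight2: Steel hold-down weight, 34 mm (its x, across the drawer front) by 38 mm (its y) by 36 mm tall with a thin rubber foot, 0.33 kg. Origin at the centre of its underside. At the start it stands on the drawer front; two to four such weights are there, absent ones read None.
- weight3: Steel hold-down weight, 34 mm (its x, across the drawer front) by 38 mm (its y) by 36 mm tall with a thin rubber foot, 0.33 kg. Origin at the centre of its underside. At the start it stands on the drawer front; two to four such weights are there, absent ones read None.
- weight4: Steel hold-down weight, 34 mm (its x, across the drawer front) by 38 mm (its y) by 36 mm tall with a thin rubber foot, 0.33 kg. Origin at the centre of its underside. At the start it stands on the drawer front; two to four such weights are there, absent ones read None.
- box: Plywood weights box fixed to the bench, open on top, outside 230 mm (its x) by 130 mm (its y) by 28 mm high, walls and floor 5 mm. Origin at the centre of its underside. Large enough for four weights in a row along x, 50 mm apart.
- roller: Pressure roller, 0.46 kg. Origin at the lowest point of the wheel (hanging free); x along the axle, y the way it rolls. Wheel 40 mm dia, 62 mm wide; yoke plate 80 (x) by 100 mm (y), 50 to 56 mm above the origin; on it a wooden bar handle 26 mm wide (x), 100 mm long (y), 56 to 98 mm above the origin, gripped from above across x. Sprung axle: gives from about 6.5 N, then 2.5 N per mm over 5 mm.
- wheel: The rubber wheel of the roller. Origin at the wheel's centre; x along the axle; it turns about x.
- wheel_centre (a point): Centre of the wheel, 20 mm above its rolling face.
- rest: Wooden rest of the roller, fixed, 104 (its x) by 130 mm (its y). Origin on the bench, centred. Blocks at y = +-46 mm carry the ends of the yoke plate 60 mm above the bench, the wheel hanging between them: the parked roller's origin is 10 mm above the rest's, x and y alike. Play: 10 mm each way along y; 6 mm along x, between lips 3.5 mm high.
- tray: Grey plastic storage tray, loose on the bench, 0.6 kg, open on top, 300 mm (its x) by 215 mm (its y) by 55 mm high, walls and floor 4 mm. Origin at the centre of its underside. The drawer front fits with its length along the tray's x.
- glue: Bystander: white bottle, 52 mm across, 130 mm tall.
- offcut: Bystander: plywood offcut, 50 x 140 x 18 mm.
- tape: Bystander: black tape measure, 55 x 60 x 35 mm.
- mug: Bystander: white mug, 76 mm across, 90 mm tall.
- driver: Bystander: screwdriver.
- cork_block: Bystander: cork sanding block, 60 x 110 x 30 mm.
There are look-alikes about, which are no part of the job. Leave any green look-alike of the weight3 alone.

How it is judged:
On the way, in this order (a step that is already met when the one before it is completed fails the run):
1. every weight stands in the weights box, let go (x of weight1 in the frame of box between -0.112 and 0.112 m and y of weight1 in the frame of box between -0.062 and 0.062 m and z of weight1 in the frame of box between 0 and 0.03 m and linear speed of each of weight1, weight2, weight3, weight4 below 0.03 m/s and contact force between the fingers and weight1 below 0.3 N and x of weight2 in the frame of box between -0.112 and 0.112 m and y of weight2 in the frame of box between -0.062 and 0.062 m and z of weight2 in the frame of box between 0 and 0.03 m and contact force between the fingers and weight2 below 0.3 N and x of weight3 in the frame of box between -0.112 and 0.112 m and y of weight3 in the frame of box between -0.062 and 0.062 m and z of weight3 in the frame of box between 0 and 0.03 m and contact force between the fingers and weight3 below 0.3 N and x of weight4 in the frame of box between -0.112 and 0.112 m and y of weight4 in the frame of box between -0.062 and 0.062 m and z of weight4 in the frame of box between 0 and 0.03 m and contact force between the fingers and weight4 below 0.3 N), for 0.2 s.
2. the wheel presses (7 to 30 N) on the laminate, centred and square, within 30 mm of the end at the sliding jaw (y of wheel_centre in the frame of panel between 0.07 and 0.105 m and x of wheel_centre in the frame of panel between -0.014 and 0.014 m and contact force between wheel and panel between 7 and 30 N and angle between the y axis of roller and the y axis of panel, either way round below 0.15 rad), for 0.1 s.
3. the wheel rolls under 7 to 30 N between the sliding-jaw end and the middle (y of wheel_centre in the frame of panel between 0.02 and 0.068 m and x of wheel_centre in the frame of panel between -0.014 and 0.014 m and contact force between wheel and panel between 7 and 30 N and angle between the y axis of roller and the y axis of panel, either way round below 0.15 rad and angular speed of wheel above 0.3 rad/s), for 0.1 s.
4. the wheel rolls under 7 to 30 N over the middle (y of wheel_centre in the frame of panel between -0.018 and 0.018 m and x of wheel_centre in the frame of panel between -0.014 and 0.014 m and contact force between wheel and panel between 7 and 30 N and angle between the y axis of roller and the y axis of panel, either way round below 0.15 rad and angular speed of wheel above 0.3 rad/s), for 0.1 s.
5. the wheel rolls under 7 to 30 N between the middle and the fixed-jaw end (y of wheel_centre in the frame of panel between -0.068 and -0.02 m and x of wheel_centre in the frame of panel between -0.014 and 0.014 m and contact force between wheel and panel between 7 and 30 N and angle between the y axis of roller and the y axis of panel, either way round below 0.15 rad and angular speed of wheel above 0.3 rad/s), for 0.1 s.
6. the wheel presses (7 to 30 N) within 30 mm of the end at the fixed jaw (y of wheel_centre in the frame of panel between -0.105 and -0.07 m and x of wheel_centre in the frame of panel between -0.014 and 0.014 m and contact force between wheel and panel between 7 and 30 N and angle between the y axis of roller and the y axis of panel, either way round below 0.15 rad), for 0.1 s.
7. the roller is back upright in its rest, let go (x of roller in the frame of rest between -0.014 and 0.014 m and y of roller in the frame of rest between -0.014 and 0.014 m and z of roller in the frame of rest between 0.004 and 0.014 m and angle between roller's own z axis and vertical below 0.08 rad and linear speed of roller below 0.03 m/s and contact force between the fingers and roller below 0.3 N), for 0.2 s.
8. the jaw is slid open by 25 mm or more (value of joint jaw above 0.025 m), for 0.1 s.
9. the drawer front is lifted clear of the vise (z of panel in the frame of vise above 0.065 m), for 0.1 s.
At the end, for the whole second after the job is handed in: All weights present rest inside the weights box (not on one another), the roller stands upright in its rest within 14 mm of its place, the jaw is open by at least 20 mm, and the drawer front lies flat on the tray's floor, laminate up (within 0.08 rad), at rest (all of step 1 and all of step 7 and value of joint jaw above 0.02 m and x of panel in the frame of tray between -0.1 and 0.1 m and y of panel in the frame of tray between -0.08 and 0.08 m and z of panel in the frame of tray between 0 and 0.012 m and angle between panel's own z axis and vertical below 0.08 rad and linear speed of panel below 0.02 m/s and contact force between the fingers and panel below 0.3 N and angle between tray's own z axis and vertical below 0.05 rad); the robot touches nothing.
It fails at once if the wheel is pressed on the drawer front with more than 45 N (contact force between wheel and panel above 45 N).
It fails at once if a bystander is moved by more than 40 mm (distance of any of glue, offcut, tape, mug, driver, cork_block from where it was at the start of the episode above 0.04 m).
Of weight1, weight2, weight3, weight4 only 2 to 4 are there at a start; the rules pass over those that are not, and their reading is None.
At some moment in a run one of weight1, weight2, weight3, weight4, tray may be knocked a few centimetres aside while the robot is not near it.
It also fails if it takes over 210 s, if anything falls off the work surface, if the arm or the gripper's body presses on something with over 40 N, if the wrist force passes 120 N, or if a joint passes its speed limit or range.

## Robot

A 6-joint arm with a two-finger parallel gripper is mounted at the origin on the work surface. World frame = base frame: x ahead of the robot, y to its left, z up, the work surface at z = 0. Lengths are in m, angles in rad, forces in N, time in s.
With the tool pointing down it reaches from about 0.35 to 0.975 m from the base axis. Payload 17.4 kg.
Tool frame: the origin (TCP) lies at the centre of the arm's flange, where the gripper is bolted on; the fingertips stand 173 mm ahead of it and the grasp point (between the pads) lies 155 mm ahead of it; z points along the fingers, y is the line along which they close (so a half turn about z gives the same grasp; the last joint's range is limited). The gripper opens to 85 mm and grips with 20 to 120 N. Pads are 22 mm wide; open, the fingers measure 114 mm over their backs; the gripper's body (76 mm by 85 mm) begins 54 mm behind the grasp point. The pads swing forward as they close: fully open they stand 13 mm farther back than shut.
Start: joints at [-1.291, 0.116, 1.442, -0, 1.584, -0.038], TCP at [0.211, -0.641, 0.405] pointing down, gripper open.
Joint ranges: [-2.83, 2.83], [-0.83, 2.19], [0.07, 2.5], [-1.14, 4.28], [0.01, 3], [-2.97, 2.97]. Speed limits (rad/s): [1.89, 1.89, 2.22, 3.14, 3.14, 3.14].

## Interface

Orientations are given as a unit quaternion [w, x, y, z].
In Python, from bench import bot gives the robot as it stands.
- The arm moves only by the tool move_arm, never from a script. Its argument "deltas" is a list of rows, each a list of 5 numbers: the shift along the tool's x, y, z in cm, then the turn about the tool's z in degrees, then the opening, from 0 (shut) to 1 (fully open). A call has 1 to 10 rows; each row is the pose to reach, as a shift and turn from the pose commanded when the call began, along the tool's axes at that moment; what a row does not reach only later rows make up. A row lasts 1/8 s, in which the tool goes at most 62.5 mm and 10.7 degrees, less where a joint would pass 70% of its speed; a pose out of reach is approached as far as the arm can. A call with a gripper value outside its range is refused whole. The fingers move at their own pace and stop on an object; "grip_force" is the grip in N (left out, the last holds). Time passes only in rows, so rows that repeat a pose let the fingers close. It gives the time, the measured TCP pose, the force, the opening and the grip force at its end, in the units of the state.
- bot.state(): the state, without advancing time (a new reading comes with each control period).
- bot.grab_frame(name): name is "scene" or "top" or "wrist"; returns (picture, depth): 420x560x3 uint8, red, green, blue; 420x560 float32, m along the optical axis (not along the pixel's ray), 0 where there is no reading.
- bot.camera_model(name): a dict with "fx", "fy", "cx", "cy" (pixels), "eye" and "attitude" of the camera in the world. Camera axes: x right, y down, z forward; pixel columns grow to the right and rows downward; lengths in m; the calibration is good to about 2 mm. A picture is of the moment at which its call begins: read the wrist's pose just before it. camera_model takes no time and is no camera call; for the wrist camera it gives the pose at the moment of the call.
- bot.sign_off(): hands the job in; it is judged then, once.
The state is a dict: "clock": time; "q": joint angles; "dq": joint speeds; "joint_torque": joint torques, N m; "eef_pos": TCP position; "eef_rot": TCP orientation; "ft_force": force on the tool from outside, world axes, zero at the start; "torque": the same for the moment, N m; "opening": finger opening in m; "finger_force": force on a finger pad.
Only numpy, scipy, OpenCV 4.12 (cv2) and the standard library are available. Lean on these libraries where they do the work, as an engineer would, in place of code of your own. Each camera call takes 0.05 s, during which the arm holds its last target. There are 200 camera calls.

## Working session

There is one attempt and no reset: what is moved stays moved. The work goes in short steps, Python scripts to look and compute and a tool call to move; the robot and the scene stay as the last step left them, time stands still between calls to the robot, and variables do not carry over. Pictures are saved under pics/ and viewed, at most 14 in all, crops included, and the job is handed in when it is done.

Besides the shell and the picture viewer there is one more tool, called after "Request:" as name([rows], argument=value, ...), one row to a line, values as JSON. move_arm: Moves the arm, as the interface text tells. Its arguments: {"type":"object","properties":{"deltas":{"type":"array","items":{"type":"array","items":{"type":"number"}}},"grip_force":{"type":"number"}},"required":["deltas"]}

```bash
mkdir -p pics; ls; python3 - <<'E'
from bench import bot
import cv2,numpy as np
print(bot.state())
for n in ("top","scene"):
    p,d=bot.grab_frame(n); cv2.imwrite(f"pics/{n}0.png",p[:,:,::-1]); np.save(f"{n}_d.npy",d); np.save(f"{n}_p.npy",p)
    print(n,bot.camera_model(n))
E
```

```text
pics
{'clock': 0.0, 'q': array([-1.29083182e+00,  1.16508800e-01,  1.44223227e+00,  1.85824458e-05,
        1.58400632e+00, -3.78043654e-02]), 'dq': array([ 2.00943314e-04, -3.38394197e-04,  8.41914142e-05, -5.86993516e-05,
        3.75020505e-04,  9.42615458e-04]), 'joint_torque': array([ 6.74047606e-04, -7.31986070e+01, -6.32477689e+01, -1.58784235e-05,
        6.12853633e-03,  2.40595443e-05]), 'eef_pos': array([ 0.21089915, -0.64123007,  0.40396716]), 'eef_rot': array([-5.74264041e-04,  9.87404216e-01,  1.58216882e-01, -6.05147222e-05]), 'ft_force': array([0.46303714, 0.35292299, 0.39444683]), 'torque': array([ 0.01595755, -0.00735573,  0.01773338]), 'finger_force': 0.0, 'opening': 0.08534937695011001}
top {'fx': 443.387433184294, 'fy': 443.387433184294, 'cx': 277.04596824357844, 'cy': 211.73581295066776, 'eye': array([ 0.42810844, -0.01196201,  1.01579296]), 'attitude': array([ 0.05688922, -0.69824582,  0.71083792, -0.06265649])}
scene {'fx': 503.95084468920516, 'fy': 503.95084468920516, 'cx': 278.272105879206, 'cy': 205.14749101789374, 'eye': array([1.17016344, 0.72298425, 0.73995944]), 'attitude': array([-0.1580004 ,  0.29248944,  0.84076913, -0.42730911])}
```

View pics/top0.png

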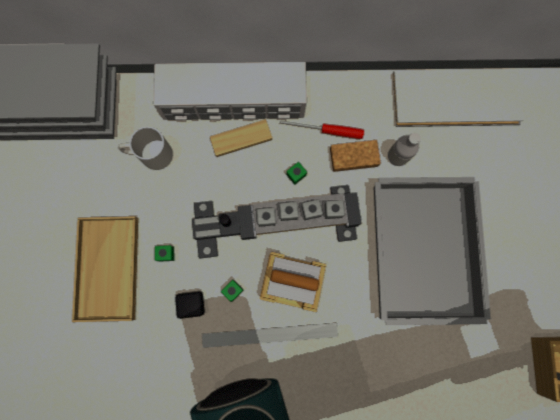

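View pics/scene0.png

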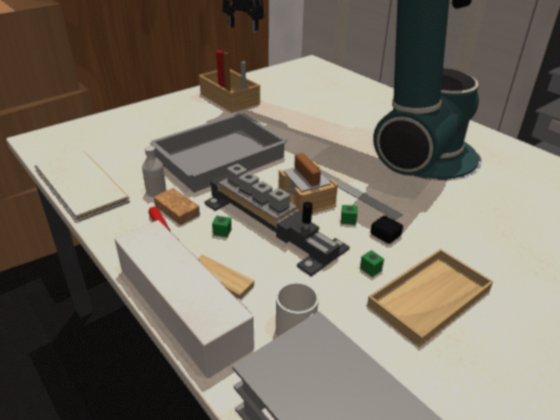

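The top picture shows four grey weights on the drawer front at (266,216), (289,210), (312,208) and (336,208). The look-alikes are green cubes at (297,173), (164,253) and (232,290), which I'll leave alone. The box is at (106,268), the roller in its rest at (295,281), the tray at (427,250) and the jaw handle at (225,220), so the sliding jaw is on the left (world +y). The tall white organiser (230,92) and the mug (148,147) are obstacles.

```bash
cat > h.py <<'E'
import numpy as np,cv2
from scipy.spatial.transform import Rotation as R
from bench import bot
def rot(q): return R.from_quat(np.roll(q,-1)).as_matrix()
def cloud(d,m):
    v,u=np.mgrid[:d.shape[0],:d.shape[1]]
    c=np.stack([(u-m["cx"])/m["fx"]*d,(v-m["cy"])/m["fy"]*d,d],-1)
    P=c@rot(m["attitude"]).T+m["eye"]; P[d==0]=np.nan; return P
def rect(pts):
    # min-area rectangle in mm: centre, long side, short side, yaw of long side (deg)
    (c,s,_)=r=cv2.minAreaRect((pts[:,:2]*1000).astype(np.float32)); b=cv2.boxPoints(r)
    e=[b[1]-b[0],b[2]-b[1]]; e=max(e,key=np.linalg.norm)
    return np.round(c,1),np.round(sorted(s),1),round(float(np.degrees(np.arctan2(e[1],e[0]))%180),1)
def blobs(P,lo,hi,win,minpx=30,mask=None):
    # win: u0,v0,u1,v1
    m=(P[...,2]>lo)&(P[...,2]<hi)
    if mask is not None: m&=mask
    w=np.zeros(m.shape,bool); u0,v0,u1,v1=win; w[v0:v1,u0:u1]=1; m&=w
    n,l,st,ce=cv2.connectedComponentsWithStats(m.astype(np.uint8),connectivity=4)
    for i in range(1,n):
        if st[i,4]>=minpx:
            q=P[l==i]; print("px",ce[i].round(),st[i,4],"rect",*rect(q),"z",np.median(q[:,2]).round(4))
def delta(target,yaw_y=None):
    # tool-frame delta (cm) to move TCP to target [x,y,z]; yaw_y: wanted world direction (deg) of tool y (mod 180)
    s=bot.state(); M=rot(s["eef_rot"]); d=M.T@(np.array(target)-s["eef_pos"])*100
    t=0
    if yaw_y is not None:
        cur=np.degrees(np.arctan2(M[1,1],M[0,1])); t=-((yaw_y-cur+90)%180-90)
    print("delta cm",d.round(2),"turn",round(t,1),"q6",s["q"][5].round(3)); return d,t
E
python3 - <<'E'
from h import *
d=np.load("top_d.npy");m=bot.camera_model("top");P=cloud(d,m)
print("table",np.nanmedian(P[150:170,200:240,2]))
print("weights");blobs(P,.092,.115,(245,190,360,240))
print("handle");blobs(P,.105,.13,(205,200,245,235),10)
print("panel");blobs(P,.058,.072,(240,185,362,240))
print("jaws");blobs(P,.045,.0575,(185,180,370,250),20)
print("box");blobs(P,.02,.036,(65,205,145,330))
print("tray");blobs(P,.048,.062,(360,165,500,335))
print("roller");blobs(P,.098,.12,(250,240,340,320));print("plate");blobs(P,.055,.075,(250,240,340,320))
print("rest");blobs(P,.03,.075,(250,240,340,320))
print("tall stuff");blobs(P,.06,.5,(0,0,560,330),60)
E
```

```text
table 0.00011632696122498842
weights
px [312. 208.] 294 rect [591.  -95.2] [34.2 38.1] 100.5 z 0.1007
px [335. 208.] 296 rect [ 591.  -143.4] [34.7 38.2] 89.5 z 0.1004
px [289. 210.] 290 rect [588.2 -46.2] [33.9 38.1] 91.0 z 0.1005
px [266. 216.] 295 rect [577.2   1.8] [34.2 37.8] 93.9 z 0.1006
handle
px [225. 219.] 93 rect [569.1  87.8] [18.9 20.4] 44.3 z 0.117
panel
px [299. 215.] 1476 rect [587.2 -70.5] [ 66.5 201.3] 95.8 z 0.0648
jaws
px [353. 209.] 459 rect [ 597.4 -188.4] [37.  74.5] 179.7 z 0.0537
px [241. 222.] 831 rect [570.5  64.7] [72.5 82.6] 98.5 z 0.0536
box
px [103. 269.] 975 rect [478.6 362.8] [132.5 230.6] 0.4 z 0.0267
tray
px [434. 252.] 3209 rect [ 505.9 -355.8] [234.7 321.1] 179.3 z 0.0552
roller
px [295. 280.] 620 rect [443.2 -54.4] [26.  99.6] 76.4 z 0.107
plate
px [293. 281.] 1864 rect [441. -54.] [103.9 122. ] 76.5 z 0.0646
rest
px [293. 281.] 1875 rect [441. -54.] [103.9 122. ] 76.5 z 0.0645
tall stuff
px [52. 87.] 9184 rect [863.8 472. ] [171.6 250.3] 89.8 z 0.1535
px [230.  86.] 7369 rect [875.   78.5] [113.6 340.1] 89.8 z 0.0896
px [146. 144.] 590 rect [738.5 267.7] [75.9 95.5] 123.1 z 0.0801
px [407. 146.] 534 rect [ 727.5 -308. ] [43.5 51.5] 54.6 z 0.0918
px [300. 213.] 2757 rect [587.3 -71.1] [ 66.5 200.1] 95.8 z 0.0678
px [225. 220.] 119 rect [568.8  87.4] [20.1 20.8] 112.4 z 0.1165
px [295. 280.] 2067 rect [440.9 -54.2] [103.8 121.6] 76.4 z 0.0664
```

```bash
python3 -c "
from h import *
delta([.577,-.03,.34],5.8)"
```

```text
delta cm [ 53.87 -46.61   6.46] turn -77.6 q6 -0.038
```

Request:
move_arm([
  [5,-4,0,-8,1],
  [10,-9,1,-16,1],
  [15,-13,2,-24,1],
  [20,-18,3,-32,1],
  [25,-22,4,-40,1],
  [30,-26,5,-48,1],
  [36,-31,6,-56,1],
  [42,-36,6.4,-64,1],
  [48,-42,6.4,-72,1],
  [53.9,-46.6,6.4,-77.6,1],
], grip_force=40)

```text
clock: 1.35
eef_pos: [0.5299, -0.1068, 0.3421]
eef_rot: [-0.0, 0.669, 0.743, -0.0]
ft_force: [1.4, -0.8, 0.6]
opening: 0.0852
finger_force: 0.0
```

```bash
cat > look.py <<'E'
import sys
from h import *
m=bot.camera_model("wrist");p,d=bot.grab_frame("wrist");cv2.imwrite(sys.argv[1],p[:,:,::-1])
P=cloud(d,m);np.save("wP.npy",P)
blobs(P,float(sys.argv[2]),float(sys.argv[3]),(0,0,560,420),200)
s=bot.state();print(s["clock"],s["eef_pos"].round(4),s["q"].round(2))
E
python3 look.py pics/w1.png .092 .112
```

```text
px [378.  62.] 3944 rect [576.    2.2] [34.6 38.3] 93.8 z 0.101
px [159. 128.] 7135 rect [442.4 -53.5] [26.6 98.5] 76.4 z 0.1076
px [381. 144.] 3147 rect [587.6 -46. ] [34.6 38.2] 94.2 z 0.1011
px [370. 214.] 2621 rect [589.9 -94.8] [34.7 37.8] 101.1 z 0.1011
px [357. 273.] 2146 rect [ 589.8 -143. ] [34.3 38.4] 92.0 z 0.1011
1.4 [ 0.5323 -0.102   0.3418] [-0.24 -0.15  1.81  0.    1.49 -0.35]
```

View pics/w1.png

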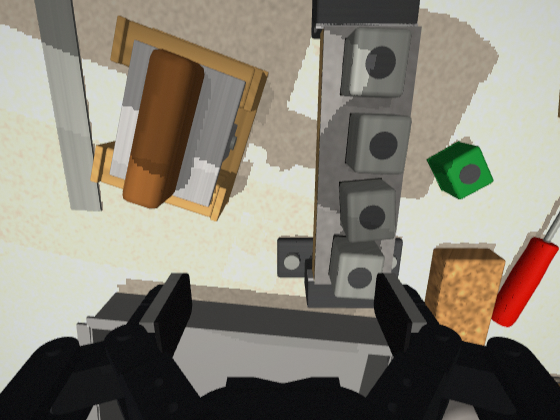

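The close look shows the four grey weights in a row at (378,62), (381,144), (370,214) and (357,273), with the green look-alike at (460,170) off the panel.

Request:
move_arm([
  [0,0,0,0,1],
  [0,0,0,0,1],
])

```text
clock: 1.65
eef_pos: [0.5291, -0.1094, 0.3421]
eef_rot: [-0.0, 0.671, 0.742, -0.0]
ft_force: [0.2, -0.3, 0.6]
opening: 0.0851
finger_force: 0.0
```

```bash
python3 -c "
from h import *
print(bot.state()['eef_pos'])
delta([.576,.002,.30],3.8)"
```

```text
[ 0.52912482 -0.10943705  0.34209053]
delta cm [10.62  5.78  4.21] turn 2.0 q6 -0.351
```

Request:
move_arm([
  [5,3,2,1,1],
  [10.6,5.8,4,2,1],
  [10.6,5.8,4,2,1],
  [10.6,5.8,7,2,1],
  [10.6,5.8,10,2,1],
  [10.6,5.8,10,2,1],
  [10.6,5.8,10,2,0.2],
  [10.6,5.8,10,2,0.2],
  [10.6,5.8,10,2,0.2],
  [10.6,5.8,10,2,0.2],
], grip_force=50)

```text
clock: 2.9
eef_pos: [0.5767, 0.0024, 0.2435]
eef_rot: [0.001, 0.683, 0.73, 0.0]
ft_force: [-0.8, -2.0, 7.2]
opening: 0.0335
finger_force: 50.8
```

```bash
python3 -c "
from h import *
print(bot.state()['opening'],bot.state()['finger_force'])
delta([.404,.363,.34],90)"
```

```text
0.03347730092593377 50.779486298561096
delta cm [ 37.13 -14.82  -9.69] turn -86.2 q6 -0.106
```

Request:
move_arm([
  [0,0,-5,0,0.2],
  [2,-1,-9.7,-5,0.2],
  [7,-3,-9.7,-15,0.2],
  [12,-5,-9.7,-25,0.2],
  [17,-7,-9.7,-36,0.2],
  [22,-9,-9.7,-46,0.2],
  [27,-11,-9.7,-56,0.2],
  [32,-13,-9.7,-66,0.2],
  [37.1,-14.8,-9.7,-76,0.2],
  [37.1,-14.8,-9.7,-86.2,0.2],
])

```text
clock: 4.15
eef_pos: [0.4024, 0.3654, 0.3389]
eef_rot: [-0.0, -0.005, 1.0, -0.0]
ft_force: [0.6, -1.4, -3.4]
opening: 0.0333
finger_force: 51.9
```

```bash
python3 -c "
from h import *
print(bot.state()['opening'],bot.state()['finger_force'])
delta([.404,.363,.185],90)"
```

```text
0.03329994142960651 51.94970190525055
delta cm [-0.17 -0.24 15.39] turn 0.6 q6 -0.891
```

Request:
move_arm([
  [-0.2,-0.2,6,0.6,0.2],
  [-0.2,-0.2,11,0.6,0.2],
  [-0.2,-0.2,14,0.6,0.2],
  [-0.2,-0.2,15.4,0.6,0.2],
  [-0.2,-0.2,15.4,0.6,0.2],
  [-0.2,-0.2,15.4,0.6,0.6],
  [-0.2,-0.2,15.4,0.6,0.6],
  [-0.2,-0.2,12,0.6,0.6],
  [-0.2,-0.2,6,0.6,0.6],
  [-0.2,-0.2,0,0.6,0.6],
])

```text
clock: 5.4
eef_pos: [0.4058, 0.3606, 0.3417]
eef_rot: [0.0, 0.005, 1.0, 0.0]
ft_force: [0.4, 0.6, 0.1]
opening: 0.0513
finger_force: 0.0
```

Request:
move_arm([
  [-2,-5,0,9,0.8],
  [-4,-9,0,19,0.9],
  [-6,-14,0,29,0.9],
  [-8,-18,0,38,0.9],
  [-10,-23,0,48,0.9],
  [-12,-28,0,57,0.9],
  [-15,-33,0,67,0.9],
  [-17,-37,0,77,0.9],
  [-18.4,-41,0,86,0.9],
  [-18.4,-41,0,86,0.9],
])

```text
clock: 6.65
eef_pos: [0.5863, -0.0533, 0.3396]
eef_rot: [0.0, 0.687, 0.726, 0.0]
ft_force: [0.1, -0.2, -0.6]
opening: 0.0768
finger_force: 0.0
```

```bash
python3 look.py pics/w2.png .092 .112; python3 -c "
from h import *
delta([.588,-.046,.242],4.2)
d=bot.grab_frame('top')[1];P=cloud(d,bot.camera_model('top'));blobs(P,.035,.05,(65,205,145,330))"
```

```text
px [266.   5.] 265 rect [568.7  79.7] [ 5.1 18.4] 3.0 z 0.1014
px [ 76. 210.] 6476 rect [443.2 -53.5] [25.8 99.1] 76.1 z 0.1075
px [286. 212.] 2607 rect [587.4 -45.5] [34.  38.1] 93.4 z 0.1012
px [285. 275.] 2227 rect [589.8 -94.5] [33.9 38.1] 101.3 z 0.1011
px [282. 328.] 1931 rect [ 590.  -142.4] [33.9 39.1] 92.4 z 0.1011
6.7 [ 0.586  -0.052   0.3396] [-0.13 -0.05  1.72  0.    1.47 -0.19]
delta cm [0.59 0.23 9.76] turn -0.9 q6 -0.19
px [102. 301.] 289 rect [405.3 360. ] [36.2 36.3] 88.9 z 0.0404
```

Request:
move_arm([
  [0.6,0.2,0,-0.5,0.9],
  [0.6,0.2,5,-0.5,0.9],
  [0.6,0.2,9.7,-0.5,0.9],
  [0.6,0.2,9.7,-0.5,0.9],
  [0.6,0.2,9.7,-0.5,0.2],
  [0.6,0.2,9.7,-0.5,0.2],
  [0.6,0.2,9.7,-0.5,0.2],
  [0.6,0.2,9.7,-0.5,0.2],
  [0.6,0.2,5,-0.5,0.2],
  [0.6,0.2,0,-0.5,0.2],
])

```text
clock: 8.0
eef_pos: [0.5872, -0.0449, 0.3408]
eef_rot: [-0.0, 0.683, 0.731, -0.0]
ft_force: [0.6, 0.0, -2.4]
opening: 0.0334
finger_force: 51.3
```

Request:
move_arm([
  [4,-1,0,-10,0.2],
  [9,-2,0,-20,0.2],
  [13,-3,0,-29,0.2],
  [18,-5,0,-39,0.2],
  [23,-6,0,-48,0.2],
  [28,-7,0,-58,0.2],
  [33,-8.5,0,-68,0.2],
  [38,-10,0,-78,0.2],
  [41.6,-10.9,0,-86.5,0.2],
  [41.6,-10.9,0,-86.5,0.2],
])

```text
clock: 9.25
eef_pos: [0.4494, 0.3645, 0.3398]
eef_rot: [0.0, -0.006, 1.0, 0.0]
ft_force: [-0.3, -0.4, -2.8]
opening: 0.0336
finger_force: 51.5
```

```bash
python3 -c "
from h import *
print(bot.state()['opening'],bot.state()['finger_force'])
delta([.454,.363,.185],90)"
```

```text
0.033619176650817165 51.49837374687195
delta cm [-0.46 -0.16 15.48] turn 0.7 q6 -0.945
```

Request:
move_arm([
  [-0.5,-0.2,6,0.6,0.2],
  [-0.5,-0.2,11,0.6,0.2],
  [-0.5,-0.2,14,0.6,0.2],
  [-0.5,-0.2,15.4,0.6,0.2],
  [-0.5,-0.2,15.4,0.6,0.2],
  [-0.5,-0.2,15.4,0.6,0.6],
  [-0.5,-0.2,15.4,0.6,0.6],
  [-0.5,-0.2,12,0.6,0.6],
  [-0.5,-0.2,6,0.6,0.6],
  [-0.5,-0.2,0,0.6,0.6],
])

```text
clock: 10.5
eef_pos: [0.4552, 0.3605, 0.3416]
eef_rot: [0.0, 0.002, 1.0, 0.0]
ft_force: [0.2, 0.4, 0.8]
opening: 0.0515
finger_force: 0.0
```

Request:
move_arm([
  [-1.5,-5,0,9,0.8],
  [-3,-10,0,18,0.9],
  [-4.5,-15,0,27,0.9],
  [-6,-20,0,36,0.9],
  [-7.5,-25,0,45,0.9],
  [-9,-30,0,54,0.9],
  [-11,-35,0,63,0.9],
  [-12.5,-41,0,72,0.9],
  [-13.6,-45.8,0,79,0.9],
  [-13.6,-45.8,0,79,0.9],
])

```text
clock: 11.75
eef_pos: [0.5901, -0.1006, 0.3395]
eef_rot: [0.0, 0.639, 0.769, -0.0]
ft_force: [-0.4, 0.1, 0.1]
opening: 0.0766
finger_force: 0.0
```

```bash
python3 look.py pics/w3.png .092 .112; python3 -c "
from h import *
delta([.590,-.0945,.242],11.2)
d=bot.grab_frame('top')[1];P=cloud(d,bot.camera_model('top'));blobs(P,.035,.05,(65,205,145,330))"
```

```text
px [ 67. 110.] 8659 rect [443.  -53.6] [26.3 98.8] 76.3 z 0.1075
px [285. 215.] 2592 rect [589.7 -94.8] [33.7 37.8] 101.3 z 0.1011
px [274. 275.] 2231 rect [ 590.  -142.6] [34.1 38.2] 92.2 z 0.1011
11.8 [ 0.5899 -0.099   0.3395] [-0.21 -0.03  1.69  0.    1.47 -0.4 ]
delta cm [0.44 0.09 9.75] turn -0.5 q6 -0.396
px [104. 277.] 288 rect [456.6 358.7] [35.2 36.7] 179.0 z 0.0404
px [102. 301.] 285 rect [405.3 359.3] [35.  36.1] 178.9 z 0.0405
```

Request:
move_arm([
  [0.4,0.1,0,-0.5,0.9],
  [0.4,0.1,5,-0.5,0.9],
  [0.4,0.1,9.7,-0.5,0.9],
  [0.4,0.1,9.7,-0.5,0.9],
  [0.4,0.1,9.7,-0.5,0.2],
  [0.4,0.1,9.7,-0.5,0.2],
  [0.4,0.1,9.7,-0.5,0.2],
  [0.4,0.1,9.7,-0.5,0.2],
  [0.4,0.1,5,-0.5,0.2],
  [0.4,0.1,0,-0.5,0.2],
])

```text
clock: 13.1
eef_pos: [0.5898, -0.0936, 0.3408]
eef_rot: [-0.0, 0.634, 0.773, -0.0]
ft_force: [1.1, -0.4, -2.3]
opening: 0.0333
finger_force: 50.9
```

Request:
move_arm([
  [5,0,0,-9,0.2],
  [10,0,0,-18,0.2],
  [15,0,0,-27,0.2],
  [20,0,0,-36,0.2],
  [25,0,0,-45,0.2],
  [30,0,0,-54,0.2],
  [36,0,0,-63,0.2],
  [42,0.2,0,-72,0.2],
  [46.5,0.4,0,-79,0.2],
  [46.5,0.4,0,-79,0.2],
])

```text
clock: 14.35
eef_pos: [0.502, 0.3656, 0.3397]
eef_rot: [0.0, -0.005, 1.0, 0.0]
ft_force: [0.1, 0.1, -3.4]
opening: 0.0333
finger_force: 51.2
```

```bash
python3 -c "
from h import *
print(bot.state()['opening'],bot.state()['finger_force'])
delta([.505,.363,.185],90)"
```

```text
0.033253550636605456 51.185558438301086
delta cm [-0.3  -0.27 15.47] turn 0.6 q6 -0.993
```

Request:
move_arm([
  [-0.3,-0.2,6,0.6,0.2],
  [-0.3,-0.2,11,0.6,0.2],
  [-0.3,-0.2,14,0.6,0.2],
  [-0.3,-0.2,15.4,0.6,0.2],
  [-0.3,-0.2,15.4,0.6,0.2],
  [-0.3,-0.2,15.4,0.6,0.6],
  [-0.3,-0.2,15.4,0.6,0.6],
  [-0.3,-0.2,12,0.6,0.6],
  [-0.3,-0.2,6,0.6,0.6],
  [-0.3,-0.2,0,0.6,0.6],
])

```text
clock: 15.6
eef_pos: [0.5056, 0.3609, 0.3415]
eef_rot: [0.0, 0.003, 1.0, 0.0]
ft_force: [0.1, 0.2, 0.6]
opening: 0.0511
finger_force: 0.0
```

Request:
move_arm([
  [-1,-5,0,10,0.8],
  [-2,-11,0,20,0.9],
  [-3,-17,0,29,0.9],
  [-4,-22,0,39,0.9],
  [-5,-28,0,48,0.9],
  [-6,-34,0,58,0.9],
  [-7,-40,0,68,0.9],
  [-8,-46,0,78,0.9],
  [-8.5,-50.5,0,87.5,0.9],
  [-8.5,-50.5,0,87.5,0.9],
])

```text
clock: 16.85
eef_pos: [0.5882, -0.1469, 0.3396]
eef_rot: [0.0, 0.695, 0.719, -0.0]
ft_force: [0.7, 0.5, 1.1]
opening: 0.0769
finger_force: 0.0
```

```bash
python3 look.py pics/w4.png .092 .112; python3 -c "
from h import *
delta([.590,-.1425,.242],2.2)
d=bot.grab_frame('top')[1];P=cloud(d,bot.camera_model('top'));blobs(P,.035,.05,(65,205,145,330))"
```

```text
px [47. 75.] 8951 rect [442.3 -56.8] [26.7 95. ] 76.4 z 0.1074
px [287. 217.] 2599 rect [ 590.  -142.9] [34.1 38. ] 92.5 z 0.1011
px [441. 405.] 567 rect [ 725.6 -307.3] [21.9 29.2] 41.2 z 0.104
16.9 [ 0.5882 -0.1454  0.3395] [-0.28 -0.01  1.68  0.    1.47 -0.32]
delta cm [0.28 0.19 9.75] turn -0.1 q6 -0.322
px [104. 254.] 266 rect [507.5 358.7] [35.1 35.6] 179.5 z 0.0406
px [104. 277.] 286 rect [456.6 358.1] [34.8 36.7] 179.0 z 0.0405
px [102. 301.] 285 rect [405.3 359.3] [34.4 36.1] 178.9 z 0.0405
```

Request:
move_arm([
  [0.3,0.2,0,0,0.9],
  [0.3,0.2,5,0,0.9],
  [0.3,0.2,9.7,0,0.9],
  [0.3,0.2,9.7,0,0.9],
  [0.3,0.2,9.7,0,0.2],
  [0.3,0.2,9.7,0,0.2],
  [0.3,0.2,9.7,0,0.2],
  [0.3,0.2,9.7,0,0.2],
  [0.3,0.2,5,0,0.2],
  [0.3,0.2,0,0,0.2],
])

```text
clock: 18.2
eef_pos: [0.5899, -0.1412, 0.3408]
eef_rot: [-0.0, 0.693, 0.721, -0.0]
ft_force: [1.0, -1.3, -3.0]
opening: 0.0331
finger_force: 51.0
```

Request:
move_arm([
  [5,0,0,-10,0.2],
  [11,0,0,-20,0.2],
  [17,-0.3,0,-30,0.2],
  [22,-0.5,0,-40,0.2],
  [28,-0.7,0,-50,0.2],
  [34,-0.9,0,-60,0.2],
  [40,-1.1,0,-70,0.2],
  [46,-1.3,0,-80,0.2],
  [50.6,-1.5,0,-87.8,0.2],
  [50.6,-1.5,0,-87.8,0.2],
])

```text
clock: 19.45
eef_pos: [0.5549, 0.3665, 0.3395]
eef_rot: [-0.0, -0.003, 1.0, 0.0]
ft_force: [0.4, -0.3, -3.4]
opening: 0.0332
finger_force: 51.3
```

```bash
python3 -c "
from h import *
print(bot.state()['opening'],bot.state()['finger_force'])
delta([.555,.363,.185],90)"
```

```text
0.033229954266638335 51.30504369735718
delta cm [-1.000e-02 -3.600e-01  1.545e+01] turn 0.3 q6 -1.031
```

Request:
move_arm([
  [0,-0.3,6,0.3,0.2],
  [0,-0.3,11,0.3,0.2],
  [0,-0.3,14,0.3,0.2],
  [0,-0.3,15.4,0.3,0.2],
  [0,-0.3,15.4,0.3,0.2],
  [0,-0.3,15.4,0.3,0.6],
  [0,-0.3,15.4,0.3,0.6],
  [0,-0.3,12,0.3,0.6],
  [0,-0.3,6,0.3,0.6],
  [0,-0.3,0,0.3,0.6],
])

```text
clock: 20.7
eef_pos: [0.5555, 0.3607, 0.3415]
eef_rot: [0.0, 0.003, 1.0, 0.0]
ft_force: [0.9, 0.5, 0.1]
opening: 0.0512
finger_force: 0.0
```

Request:
move_arm([
  [1,-4,0,10,0.7],
  [2,-9,0,21,0.7],
  [3,-14,0,31,0.7],
  [4,-19,0,42,0.7],
  [5,-24,0,52,0.7],
  [7,-29,0,62,0.7],
  [9,-34,0,73,0.7],
  [10,-39,0,83,0.7],
  [11.2,-41.7,0,93,0.7],
  [11.2,-41.7,0,103.6,0.7],
])

```text
clock: 21.95
eef_pos: [0.4408, -0.0572, 0.3401]
eef_rot: [0.001, 0.79, 0.613, 0.0]
ft_force: [0.0, -0.3, 0.5]
opening: 0.0597
finger_force: 0.0
```

```bash
python3 look.py pics/w5.png .097 .115; python3 -c "
from h import *
d=bot.grab_frame('top')[1];P=cloud(d,bot.camera_model('top'));blobs(P,.035,.05,(65,205,145,330))
blobs(P,.058,.072,(240,185,362,240))
delta([.4425,-.0545,.243],-13.6)"
```

```text
px [283. 215.] 5141 rect [441.9 -53.5] [25.8 98.9] 76.6 z 0.1078
22.0 [ 0.4411 -0.0565  0.34  ] [-0.18 -0.38  2.   -0.    1.53  0.08]
px [105. 231.] 267 rect [558.1 358.8] [34.  37.8] 3.2 z 0.0405
px [105. 254.] 269 rect [507.5 358.8] [34.5 35.2] 179.3 z 0.0404
px [104. 277.] 285 rect [456.6 358.8] [34.8 36.7] 179.0 z 0.0405
px [102. 301.] 285 rect [405.4 359.3] [35.5 36. ] 178.9 z 0.0408
px [301. 213.] 2698 rect [587.4 -71.2] [ 67.  200.3] 95.9 z 0.0648
delta cm [0.18 0.06 9.7 ] turn -0.5 q6 0.063
```

View pics/w5.png

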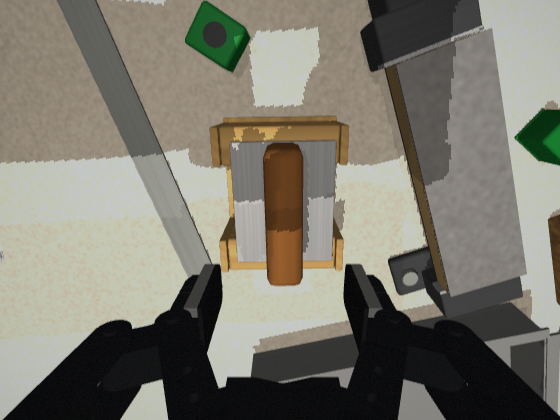

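Panel is bare, all four weights stand in the box; the roller handle lies at (284,214) between the fingers, yoke in its rest. Grip and lift it.

Request:
move_arm([
  [0.1,0.1,3,0,0.7],
  [0.1,0.1,7,0,0.7],
  [0.1,0.1,9.6,0,0.7],
  [0.1,0.1,9.6,0,0.7],
  [0.1,0.1,9.6,0,0.1],
  [0.1,0.1,9.6,0,0.1],
  [0.1,0.1,9.6,0,0.1],
  [0.1,0.1,9.6,0,0.1],
  [0.1,0.1,9.6,0,0.1],
], grip_force=90)

```text
clock: 23.18
eef_pos: [0.4432, -0.0549, 0.245]
eef_rot: [0.001, 0.787, 0.617, 0.001]
ft_force: [0.0, 0.5, 6.7]
opening: 0.0251
finger_force: 89.3
```

```bash
python3 -c "
from h import *
s=bot.state();print(s['eef_pos'],s['opening'],s['ft_force'],rot(s['eef_rot'])[:,1])
p=np.array([.5874,-.0711]);a=np.radians(95.85);e=np.array([np.cos(a),np.sin(a)])
print(p+.088*e)
delta([*(p+.088*e),.36],5.85)"
```

```text
[ 0.44318098 -0.054889    0.24496489] 0.025076940132401936 [0.03032479 0.48051077 6.65381548] [ 0.97093258 -0.23934004  0.0025024 ]
[0.57843065 0.01644171]
delta cm [ 10.17  11.45 -11.47] turn -19.7 q6 0.061
```

Request:
move_arm([
  [0,0,-4,0,0.1],
  [0,0,-8,0,0.1],
  [0,0,-11.5,0,0.1],
  [3,3,-11.5,-5,0.1],
  [6,7,-11.5,-12,0.1],
  [10.2,11.5,-11.5,-19.7,0.1],
  [10.2,11.5,-11.5,-19.7,0.1],
  [10.2,11.5,-11.5,-19.7,0.1],
  [10.2,11.5,-11.5,-19.7,0.1],
])

```text
clock: 24.3
eef_pos: [0.5782, 0.0161, 0.3588]
eef_rot: [0.0, 0.671, 0.742, 0.0]
ft_force: [0.2, -0.1, -4.2]
opening: 0.0254
finger_force: 95.7
```

```bash
python3 look.py pics/w6.png .06 .072;python3 -c "
from h import *
s=bot.state();print(s['ft_force'],s['torque'])
P=cloud(bot.grab_frame('top')[1],bot.camera_model('top'));blobs(P,.21,.23,(200,150,360,260))
delta([.5784,.0164,.31],5.85)"
```

```text
px [134. 213.] 2701 rect [450.4  -8.8] [ 30.1 104.1] 166.6 z 0.0608
px [542. 282.] 867 rect [823.3 -37.2] [ 13.5 106.3] 90.1 z 0.0665
px [113. 296.] 2090 rect [428.8 -98.5] [ 31.3 103.9] 166.5 z 0.0607
24.35 [0.5782 0.0161 0.359 ] [-0.02 -0.08  1.71 -0.    1.51 -0.12]
[-0.3085522  -0.7417653  -5.48351387] [-0.01447165 -0.0424675  -0.02289473]
px [234. 211.] 72 rect [565.7  58.6] [11.9 27. ] 56.2 z 0.2179
px [278. 208.] 37 rect [571.7 -20.7] [ 5.1 21.2] 98.7 z 0.2202
delta cm [0.03 0.02 4.9 ] turn -0.1 q6 -0.117
```

View pics/w6.png

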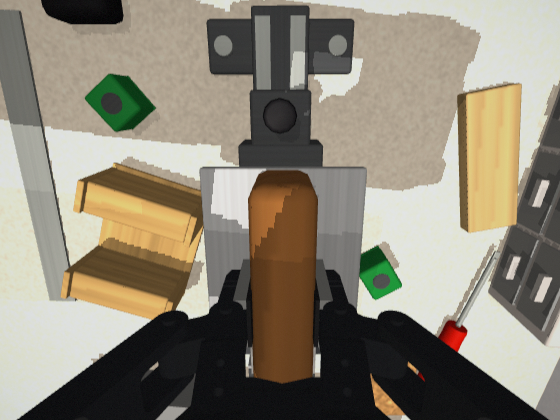

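Request:
move_arm([
  [0,0,3,0,0.1],
  [0,0,5,0,0.1],
  [0,0,5.7,0,0.1],
  [0,0,5.7,0,0.1],
])

```text
clock: 24.9
eef_pos: [0.5789, 0.0165, 0.3015]
eef_rot: [-0.0, 0.67, 0.742, 0.0]
ft_force: [-0.1, 0.0, -3.2]
opening: 0.0252
finger_force: 95.7
```

Request:
move_arm([
  [0,0,0.1,0,0.1],
  [0,0,0.2,0,0.1],
  [0,0,0.2,0,0.1],
])

```text
clock: 25.28
eef_pos: [0.579, 0.0165, 0.3001]
eef_rot: [0.0, 0.67, 0.742, 0.0]
ft_force: [-0.0, 1.0, 1.6]
opening: 0.0248
finger_force: 96.6
```

Request:
move_arm([
  [0,0,0.1,0,0.1],
  [0,0,0.2,0,0.1],
  [0,0,0.2,0,0.1],
])

```text
clock: 25.65
eef_pos: [0.5791, 0.0165, 0.2981]
eef_rot: [0.001, 0.67, 0.742, 0.0]
ft_force: [-0.5, -0.8, 6.8]
opening: 0.025
finger_force: 97.2
```

Request:
move_arm([
  [0,0,0.03,0,0.1],
  [-0.5,0,0.03,0,0.1],
  [-1.4,0,0.03,0,0.1],
  [-2.3,0,0.03,0,0.1],
  [-3.2,0,0.03,0,0.1],
])

```text
clock: 26.28
eef_pos: [0.5823, -0.0155, 0.2978]
eef_rot: [0.0, 0.67, 0.742, 0.0]
ft_force: [-0.6, 0.8, 7.6]
opening: 0.0252
finger_force: 97.5
```

Request:
move_arm([
  [-0.9,0,0,0,0.1],
  [-1.8,0,0,0,0.1],
  [-2.7,0,0,0,0.1],
  [-3.6,0,0,0,0.1],
  [-4.5,0,0,0,0.1],
  [-5.4,0,0,0,0.1],
])

```text
clock: 27.02
eef_pos: [0.5878, -0.0693, 0.2978]
eef_rot: [0.001, 0.67, 0.742, 0.0]
ft_force: [-1.7, 0.8, 7.4]
opening: 0.0248
finger_force: 97.5
```

```bash
python3 -c "
from h import *
p=np.array([.5874,-.0711]);a=np.radians(95.85);e=np.array([np.cos(a),np.sin(a)])
delta([*(p-.092*e),.298],5.85)"
```

```text
delta cm [-9.37 -0.05 -0.01] turn -0.0 q6 -0.262
```

Request:
move_arm([
  [-0.9,0,0,0,0.1],
  [-1.8,0,0,0,0.1],
  [-2.7,0,0,0,0.1],
  [-3.6,0,0,0,0.1],
  [-4.5,0,0,0,0.1],
  [-5.4,0,0,0,0.1],
  [-6.3,0,0,0,0.1],
])

```text
clock: 27.9
eef_pos: [0.5942, -0.132, 0.2979]
eef_rot: [0.001, 0.67, 0.742, 0.0]
ft_force: [-1.4, 0.3, 7.1]
opening: 0.0249
finger_force: 97.4
```

Request:
move_arm([
  [-0.9,0,0,0,0.1],
  [-1.8,0,0,0,0.1],
  [-2.7,0,0,0,0.1],
  [-3.0,0,0,0,0.1],
  [-3.0,0,0,0,0.1],
  [-3.0,0,0,0,0.1],
])

```text
clock: 28.65
eef_pos: [0.5971, -0.1617, 0.2979]
eef_rot: [0.001, 0.67, 0.742, 0.0]
ft_force: [-0.6, -0.3, 8.1]
opening: 0.025
finger_force: 97.4
```

```bash
python3 -c "
from h import *
delta([.4425,-.0545,.35],-13.6)"
```

```text
delta cm [ 12.23 -14.29  -5.24] turn 19.4 q6 -0.407
```

Request:
move_arm([
  [0,0,-3,0,0.1],
  [0,0,-5.2,0,0.1],
  [0,0,-5.2,0,0.1],
  [4,-5,-5.2,7,0.1],
  [8,-10,-5.2,14,0.1],
  [12.2,-14.2,-5.2,19.4,0.1],
  [12.2,-14.2,-5.2,19.4,0.1],
  [12.2,-14.2,-5.2,19.4,0.1],
  [12.2,-14.2,-5.2,19.4,0.1],
])

```text
clock: 29.78
eef_pos: [0.444, -0.055, 0.3483]
eef_rot: [-0.0, 0.786, 0.618, -0.0]
ft_force: [0.1, -0.3, -4.5]
opening: 0.025
finger_force: 99.7
```

```bash
python3 look.py pics/w7.png .05 .068;python3 -c "
from h import *
P=cloud(bot.grab_frame('top')[1],bot.camera_model('top'));blobs(P,.045,.068,(240,230,350,330))
print(bot.state()['ft_force'])
delta([.4427,-.0545,.245],-13.6)"
```

```text
px [448. 147.] 29040 rect [583.6 -63.6] [ 73.1 283.2] 95.9 z 0.0649
px [278. 145.] 4714 rect [450.5  -7.6] [ 27.1 104.3] 166.4 z 0.0603
px [520. 359.] 2367 rect [ 643.6 -279.9] [ 70.9 156.1] 127.5 z 0.0562
29.825 [ 0.444  -0.055   0.3483] [-0.18 -0.38  1.98 -0.    1.54  0.06]
px [249. 233.] 137 rect [545.2  39.6] [17.2 42.6] 91.2 z 0.0538
[ 0.22458429 -0.00823569 -4.06331268]
delta cm [ 0.02 -0.13 10.34] turn -0.0 q6 0.057
```

View pics/w7.png

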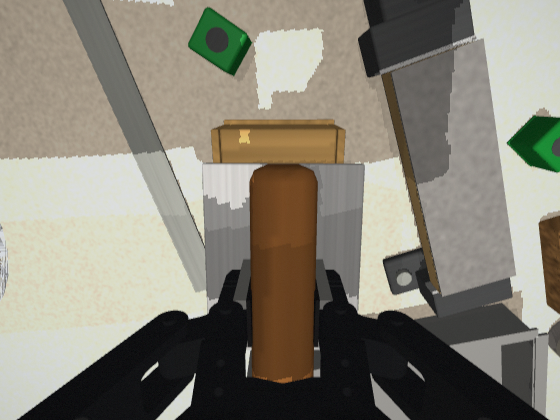

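Request:
move_arm([
  [0,-0.2,3,0,0.1],
  [0,-0.2,6,0,0.1],
  [0,-0.2,8.5,0,0.1],
  [0,-0.2,9.5,0,0.1],
  [0,-0.2,10,0,0.1],
  [0,-0.2,10.3,0,0.1],
  [0,-0.2,10.3,0,0.1],
])

```text
clock: 30.75
eef_pos: [0.4424, -0.0549, 0.2487]
eef_rot: [0.002, 0.786, 0.618, 0.001]
ft_force: [-5.4, -9.1, 13.8]
opening: 0.0251
finger_force: 103.1
```

```bash
python3 - <<'E'
from h import *
P=np.load("wP.npy"); print("handle at z.348");blobs(P,.19,.225,(200,100,380,420),200);print("plate");blobs(P,.15,.172,(150,100,420,420),200)
m=bot.camera_model("wrist");p,d=bot.grab_frame("wrist");P=cloud(d,m)
print("now");blobs(P,.1,.13,(0,0,560,420),200);print("plate");blobs(P,.0625,.085,(150,60,420,420),200);print("block");blobs(P,.052,.0625,(150,60,420,300),50)
p,d=bot.grab_frame("scene");cv2.imwrite("pics/s1.png",cv2.resize(p[130:230,250:370,::-1],None,fx=6,fy=6,interpolation=cv2.INTER_CUBIC))
E
```

```text
handle at z.348
px [283. 279.] 17509 rect [444.8 -41.1] [59.4 86.7] 100.8 z 0.2095
plate
px [226. 217.] 5229 rect [424.7 -28.5] [32.1 65.7] 75.7 z 0.1661
px [340. 218.] 5166 rect [471.4 -40.5] [32.3 64.3] 76.2 z 0.1659
now
px [282. 286.] 19433 rect [444.8 -42.9] [73.8 81.8] 116.7 z 0.1121
plate
px [376. 175.] 685 rect [497.8 -20.1] [ 6.4 29.7] 76.5 z 0.0636
px [176. 175.] 707 rect [402.9   2.7] [ 6.4 29.6] 77.0 z 0.0636
px [282. 219.] 11799 rect [448.8 -45.6] [89.2 92. ] 76.4 z 0.0687
block
px [267. 157.] 4309 rect [450.3  -8.6] [ 29.8 101.4] 166.3 z 0.06
```

View pics/s1.png

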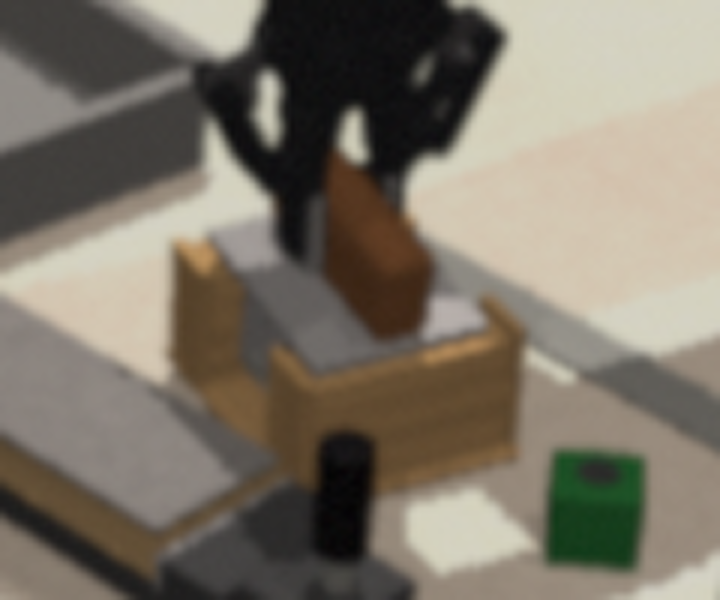

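```bash
python3 - <<'E'
from h import *
m=bot.camera_model("wrist");p,d=bot.grab_frame("wrist");P=cloud(d,m)
a=np.radians(76.4);ey=np.array([np.cos(a),np.sin(a)]);ex=np.array([ey[1],-ey[0]]);c=np.array([.4396,-.0534])
w=np.zeros(d.shape,bool);w[60:300,150:420]=1
Q=P[w];Q=Q[np.isfinite(Q[:,2])];x=(Q[:,:2]-c)@ex*1e3;y=(Q[:,:2]-c)@ey*1e3;z=Q[:,2]*1e3
for zl,zh in((63,76),(100,120)):
    s=(z>zl)&(z<zh)&(abs(x)<44)&(abs(y)<62)
    A=np.c_[x[s],y[s],np.ones(s.sum())]
    print(np.linalg.lstsq(A,z[s],rcond=None)[0].round(3),s.sum(),np.percentile(x[s],[1,99]).round(1),np.percentile(y[s],[1,99]).round(1))
E
```

```text
[ 1.0000e-03 -9.5000e-02  7.1169e+01] 11362 [-36.6  42. ] [-15.5  53.7]
[-0.00000e+00 -5.80000e-02  1.10732e+02] 9478 [-19.   24.6] [ 4.9 57. ]
```

The roller is pitched about 5° in the pads, with its front end resting on the block and the rear about 10 mm high. It lies between the lips, slightly off centre. I'll re-centre it a little, set the front down and open slowly so it drops flat.

Request:
move_arm([
  [0,0,-0.4,0,0.1],
  [-0.3,-0.25,-0.5,0,0.1],
  [-0.3,-0.25,-0.5,0,0.1],
  [-0.3,-0.25,-0.1,0,0.1],
  [-0.3,-0.25,0.1,0,0.1],
  [-0.3,-0.25,0.1,0,0.1],
], grip_force=20)

```text
clock: 31.65
eef_pos: [0.4387, -0.0569, 0.2464]
eef_rot: [0.001, 0.786, 0.618, 0.0]
ft_force: [-6.7, -8.4, 15.2]
opening: 0.0247
finger_force: 103.2
```

Request:
move_arm([
  [0,0,0.1,0,0.1],
  [0,0,0.2,0,0.1],
  [0,0,0.3,0,0.1],
  [0,0,0.3,0,0.1],
])

```text
clock: 32.15
eef_pos: [0.4389, -0.057, 0.2439]
eef_rot: [0.002, 0.786, 0.618, 0.0]
ft_force: [-4.5, -10.8, 17.5]
opening: 0.0249
finger_force: 103.4
```

Request:
move_arm([
  [0,0,0,0,0.33],
  [0,0,0,0,0.36],
  [0,0,0,0,0.5],
  [0,0,0,0,0.7],
  [0,0,0,0,0.7],
  [0,0,-4,0,0.7],
  [0,0,-8,0,0.7],
  [0,0,-11,0,0.7],
  [0,0,-11,0,0.7],
])

```text
clock: 33.28
eef_pos: [0.4385, -0.0564, 0.3542]
eef_rot: [0.001, 0.786, 0.618, 0.001]
ft_force: [0.1, -0.2, -0.4]
opening: 0.0598
finger_force: 0.0
```

```bash
python3 - <<'E'
from h import *
m=bot.camera_model("wrist");p,d=bot.grab_frame("wrist");P=cloud(d,m);cv2.imwrite("pics/w8.png",p[:,:,::-1])
a=np.radians(76.4);ey=np.array([np.cos(a),np.sin(a)]);ex=np.array([ey[1],-ey[0]]);c=np.array([.4396,-.0534])
Q=P.reshape(-1,3);Q=Q[np.isfinite(Q[:,2])];x=(Q[:,:2]-c)@ex*1e3;y=(Q[:,:2]-c)@ey*1e3;z=Q[:,2]*1e3
for zl,zh in((63.5,70),(97,120)):
    s=(z>zl)&(z<zh)&(abs(x)<44)&(abs(y)<62)
    A=np.c_[x[s],y[s],np.ones(s.sum())]
    print(np.linalg.lstsq(A,z[s],rcond=None)[0].round(3),s.sum(),np.percentile(x[s],[1,99]).round(1),np.percentile(y[s],[1,99]).round(1))
blobs(P,.098,.115,(0,0,560,420),200); print(bot.state()["clock"])
d=bot.grab_frame('top')[1];P=cloud(d,bot.camera_model('top'))
blobs(P,.035,.05,(65,205,145,330)); blobs(P,.048,.062,(360,165,500,335)); blobs(P,.105,.13,(205,200,245,235),10);
delta([.569,.088,.30],10)
E
```

```text
[-0.0000e+00 -2.0000e-03  6.6285e+01] 7026 [-39.5  39.2] [-46.1  52.3]
[ 3.00000e-03 -1.00000e-02  1.07428e+02] 4664 [-12.8  12.5] [-44.3  51.8]
px [283. 206.] 4656 rect [440.2 -50.5] [26.  99.2] 76.4 z 0.1078
33.325
px [106. 231.] 271 rect [557.5 359. ] [34.4 38.2] 179.7 z 0.0409
px [104. 254.] 267 rect [507.5 359. ] [34.3 35.8] 0.0 z 0.0404
px [104. 277.] 285 rect [456.6 358.7] [36.  36.7] 179.0 z 0.0406
px [102. 301.] 287 rect [405.3 360.1] [36.1 36.1] 179.1 z 0.0406
px [434. 252.] 3213 rect [ 506.  -355.5] [234.  321.5] 179.4 z 0.0552
px [224. 219.] 91 rect [568.9  87.7] [18.8 20.6] 44.2 z 0.1174
delta cm [17.11  9.32  5.15] turn -23.6 q6 0.051
```

View pics/w8.png

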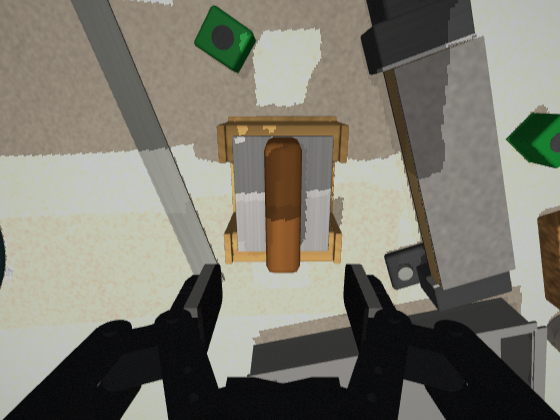

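Roller flat in its rest (66.3 mm plate top, slope ~0), handle at (283,206). Next is the jaw.

```bash
python3 -c "
from h import *
delta([.570,.088,.254],5.85)"
```

```text
delta cm [17.13  9.42  9.75] turn -19.4 q6 0.051
```

Request:
move_arm([
  [4,2,0,-5,0.7],
  [9,5,0,-10,0.7],
  [13,7,0,-15,0.7],
  [17.1,9.4,0,-19.4,0.7],
  [17.1,9.4,0,-19.4,0.7],
  [17.1,9.4,4,-19.4,0.7],
  [17.1,9.4,7,-19.4,0.7],
  [17.1,9.4,9.7,-19.4,0.7],
  [17.1,9.4,9.7,-19.4,0.7],
])

```text
clock: 34.5
eef_pos: [0.5689, 0.0872, 0.2523]
eef_rot: [-0.002, 0.671, 0.742, -0.002]
ft_force: [-0.6, -0.5, 0.1]
opening: 0.06
finger_force: 0.0
```

Request:
move_arm([
  [0,0,0,0,0.05],
  [0,0,0,0,0.05],
  [0,0,0,0,0.05],
  [0,0,0,0,0.05],
  [0,0,0,0,0.05],
], grip_force=60)

```text
clock: 35.12
eef_pos: [0.5695, 0.0876, 0.2565]
eef_rot: [-0.0, 0.67, 0.742, -0.0]
ft_force: [-14.1, -2.6, 11.5]
opening: 0.0207
finger_force: 58.9
```

Request:
move_arm([
  [0.5,0,0,0,0.05],
  [1.2,0,0,0,0.05],
  [2,0,0,0,0.05],
  [2.8,0,0,0,0.05],
  [3.6,0,0,0,0.05],
  [4.4,0,0,0,0.05],
  [4.8,0,0,0,0.05],
  [4.8,0,0,0,0.05],
])

```text
clock: 36.12
eef_pos: [0.5645, 0.1357, 0.2564]
eef_rot: [-0.0, 0.67, 0.742, -0.0]
ft_force: [-15.0, -0.7, 11.6]
opening: 0.0207
finger_force: 59.0
```

Request:
move_arm([
  [0,0,0,0,0.6],
  [0,0,0,0,0.7],
  [0,0,-4,0,0.7],
  [0,0,-8,0,0.8],
  [-5,0,-10,0,1],
  [-10,0,-10,0,1],
  [-15,0,-10,0,1],
  [-20.5,0,-10,0,1],
  [-20.5,0,-10,0,1],
  [-20.5,0,-10,0,1],
])

```text
clock: 37.38
eef_pos: [0.5857, -0.0684, 0.3551]
eef_rot: [-0.0, 0.671, 0.742, 0.0]
ft_force: [-1.3, 0.6, -0.4]
opening: 0.0854
finger_force: 0.0
```

```bash
python3 - <<'E'
from h import *
m=bot.camera_model("wrist");p,d=bot.grab_frame("wrist");P=cloud(d,m)
p,d=bot.grab_frame('top');cv2.imwrite("pics/top2.png",p[:,:,::-1]);P2=cloud(d,bot.camera_model('top'))
print("panel");blobs(P,.06,.07,(0,0,560,420),1500);blobs(P2,.06,.07,(240,185,362,240))
print("handle");blobs(P2,.105,.13,(185,190,245,245),10)
print("tray");blobs(P2,.048,.062,(360,165,500,335));blobs(P2,.001,.012,(380,180,480,320),300)
print(bot.state()["clock"]);delta([.587,-.071,.21],5.85)
E
```

```text
panel
px [122. 160.] 8395 rect [439.7 -53.5] [104.5 121.8] 76.5 z 0.0658
px [284. 188.] 17908 rect [586.1 -70.8] [ 66.2 200.1] 95.9 z 0.0653
px [284. 217.] 756 rect [583.7 -36.1] [66.6 66.8] 94.4 z 0.0648
px [331. 214.] 518 rect [ 584.5 -136.6] [52.4 60.7] 86.5 z 0.0648
handle
px [201. 222.] 93 rect [563.6 135.8] [20.  20.3] 132.1 z 0.117
tray
px [434. 252.] 3175 rect [ 505.6 -355.7] [235.  320.4] 179.2 z 0.0552
px [427. 252.] 10321 rect [ 506.3 -362.1] [196.7 293.5] 179.5 z 0.0038
37.475
delta cm [-0.36  0.09 14.51] turn 0.0 q6 -0.26
```

View pics/top2.png

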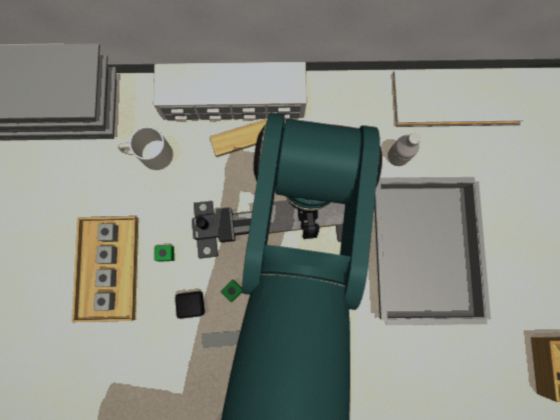

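Weights in box at (105,232..301), jaw open 48 mm with its handle at (201,222), tray unmoved. Now the drawer front.

Request:
move_arm([
  [-0.3,0,4,0,1],
  [-0.3,0,8,0,1],
  [-0.3,0,12,0,1],
  [-0.3,0,14.6,0,1],
  [-0.3,0,14.6,0,1],
  [-0.3,0,14.6,0,0.6],
  [-0.3,0,14.6,0,0.6],
  [-0.3,0,14.6,0,0.6],
  [-0.3,0,14.6,0,0.6],
], grip_force=60)

```text
clock: 38.6
eef_pos: [0.5866, -0.0712, 0.211]
eef_rot: [0.001, 0.67, 0.742, 0.001]
ft_force: [-0.7, 2.7, 6.3]
opening: 0.0651
finger_force: 68.2
```

Request:
move_arm([
  [0,0,-1,0,0.6],
  [0,0,-4,0,0.6],
  [0,0,-8,0,0.6],
  [0,0,-13,0,0.6],
  [0,0,-16,0,0.6],
  [0,0,-16,0,0.6],
])

```text
clock: 39.35
eef_pos: [0.586, -0.0715, 0.3723]
eef_rot: [0.002, 0.67, 0.742, 0.001]
ft_force: [-0.0, 0.3, -2.5]
opening: 0.0649
finger_force: 67.6
```

```bash
python3 look.py pics/w9.png .20 .24; python3 -c "
from h import *
d=bot.grab_frame('top')[1];P2=cloud(d,bot.camera_model('top'));blobs(P2,.048,.062,(360,165,500,335));blobs(P2,.001,.012,(380,180,480,320),300)
print(bot.state()['ft_force'],bot.state()['opening']);delta([.506,-.357,.36],-90)"
```

```text
px [282. 205.] 61728 rect [582.9 -44.3] [ 93.2 146.2] 95.8 z 0.2264
39.4 [ 0.5859 -0.0715  0.3699] [-0.16 -0.06  1.67 -0.    1.52 -0.27]
px [438. 256.] 3001 rect [ 505.9 -355.5] [234.  321.3] 179.4 z 0.0552
px [427. 252.] 10259 rect [ 506.5 -362.2] [197.6 293.9] 179.6 z 0.0039
[-0.08183325 -0.41762244 -2.49159344] 0.06463121748883567
delta cm [-27.6  -10.83   0.84] turn -84.2 q6 -0.266
```

View pics/w9.png

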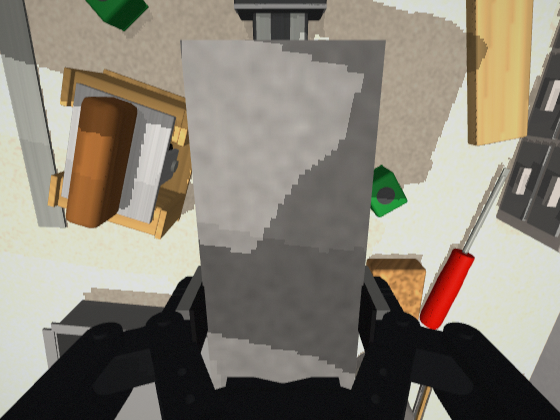

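Panel is held square in the pads, laminate up, filling (282,205). I carry it to the tray.

Request:
move_arm([
  [-3,-1,0,9,0.6],
  [-6,-2,0,19,0.6],
  [-9,-3,0,28,0.6],
  [-12,-4,0,38,0.6],
  [-15,-5,0,48,0.6],
  [-18,-6,0,58,0.6],
  [-21,-7,0,67,0.6],
  [-24,-9,0,77,0.6],
  [-27.6,-10.8,0,87,0.6],
  [-27.6,-10.8,0,95.5,0.6],
])

```text
clock: 40.7
eef_pos: [0.5054, -0.359, 0.3667]
eef_rot: [-0.001, 1.0, -0.001, -0.001]
ft_force: [0.8, -0.7, -2.2]
opening: 0.0651
finger_force: 67.4
```

Request:
move_arm([
  [0,0,0,0,0.6],
  [0,0,0,0,0.6],
])

```text
clock: 40.95
eef_pos: [0.5067, -0.3566, 0.368]
eef_rot: [-0.0, 1.0, 0.005, -0.001]
ft_force: [-0.2, -0.0, -3.3]
opening: 0.0649
finger_force: 67.4
```

```bash
python3 -c "
from h import *
d=bot.grab_frame('wrist')[1];P=cloud(d,bot.camera_model('wrist'));Q=P[(P[...,2]>.19)&(P[...,2]<.24)];Q=Q[(abs(Q[:,1]+.357)<.028)&(Q[:,0]>.50)];A=np.c_[Q[:,:2]-[.506,-.357],np.ones(len(Q))];print(np.linalg.lstsq(A,Q[:,2],rcond=None)[0].round(3),len(Q))
print(bot.state()['opening']);delta([.506,-.357,.174],-90)"
```

```text
[-0.001  0.002  0.222] 42492
0.06473107409519711
delta cm [-0.06  0.05 19.44] turn 0.5 q6 0.908
```

Request:
move_arm([
  [0,0,5,0,0.6],
  [0,0,10,0,0.6],
  [0,0,15,0,0.6],
  [0,0,18,0,0.6],
  [0,0,18.9,0,0.6],
  [0,0,19.2,0,0.6],
  [0,0,19.2,0,0.6],
])

```text
clock: 41.88
eef_pos: [0.5069, -0.3571, 0.1783]
eef_rot: [0.001, 1.0, 0.003, 0.001]
ft_force: [-0.3, 0.1, -1.3]
opening: 0.0651
finger_force: 67.4
```

Request:
move_arm([
  [0,0,0.2,0,0.6],
  [0,0,0.3,0,0.6],
  [0,0,0.3,0,0.6],
])

```text
clock: 42.25
eef_pos: [0.5067, -0.3571, 0.1751]
eef_rot: [0.0, 1.0, 0.003, 0.0]
ft_force: [-2.3, 2.4, 5.7]
opening: 0.0647
finger_force: 68.3
```

Contact with the floor. Release and rise.

Request:
move_arm([
  [0,0,0,0,0.9],
  [0,0,0,0,1],
  [0,0,0,0,1],
  [0,0,-4,0,1],
  [0,0,-8,0,1],
  [0,0,-13,0,1],
  [0,0,-19,0,1],
  [0,0,-22,0,1],
])

```text
clock: 43.25
eef_pos: [0.5064, -0.3569, 0.3979]
eef_rot: [0.001, 1.0, 0.003, 0.002]
ft_force: [0.4, 0.4, -0.8]
opening: 0.0855
finger_force: 0.0
```

Request:
move_arm([
  [-6,-3,0,0,1],
  [-10,-5,0,0,1],
  [-10,-5,0,0,1],
  [-10,-5,0,0,1],
  [-10,-5,0,0,1],
])

```text
clock: 43.88
eef_pos: [0.4069, -0.3079, 0.3938]
eef_rot: [-0.0, 1.0, 0.003, -0.0]
ft_force: [-0.4, -1.0, -0.6]
opening: 0.085
finger_force: 0.0
```

```bash
python3 - <<'E'
from h import *
d=bot.grab_frame('wrist')[1];P=cloud(d,bot.camera_model('wrist'))
blobs(P,.02,.038,(0,0,560,420),1500)
Q=P[(P[...,2]>.02)&(P[...,2]<.038)];Q=Q[(abs(Q[:,1]+.357)<.028)&(abs(Q[:,0]-.506)<.09)]
print(np.linalg.lstsq(np.c_[Q[:,:2]-[.506,-.357],np.ones(len(Q))],Q[:,2],rcond=None)[0].round(4),len(Q))
p,d=bot.grab_frame('top');cv2.imwrite("pics/top3.png",p[:,:,::-1]);P=cloud(d,bot.camera_model('top'))
blobs(P,.035,.05,(65,205,145,330));print("tray");blobs(P,.048,.062,(360,165,500,335));print("roller");blobs(P,.098,.12,(250,240,340,320));print("jaw");blobs(P,.105,.13,(185,190,245,245),10)
print(bot.state()["clock"])
E
```

```text
px [360. 143.] 3615 rect [ 467.4 -354.9] [208.6 219.9] 179.5 z 0.0294
px [334.  88.] 12448 rect [ 491.5 -358.2] [ 66.4 169.8] 0.3 z 0.0292
[-0.0009 -0.0015  0.0292] 10012
px [106. 231.] 277 rect [557.5 359.2] [35.5 38.4] 179.6 z 0.0405
px [104. 254.] 267 rect [507.5 359.8] [34.8 35.4] 178.6 z 0.0404
px [104. 277.] 287 rect [456.6 359. ] [35.6 36.7] 178.9 z 0.0407
px [102. 301.] 285 rect [405.3 359.8] [35.4 36.1] 179.0 z 0.0407
tray
px [419. 232.] 2289 rect [ 505.8 -354.8] [234. 320.] 179.1 z 0.0553
roller
px [293. 281.] 620 rect [441.4 -50.9] [25.9 99.4] 76.7 z 0.1069
jaw
px [201. 222.] 94 rect [563.7 135.4] [19.7 20.5] 90.0 z 0.1172
43.975
```

View pics/top3.png

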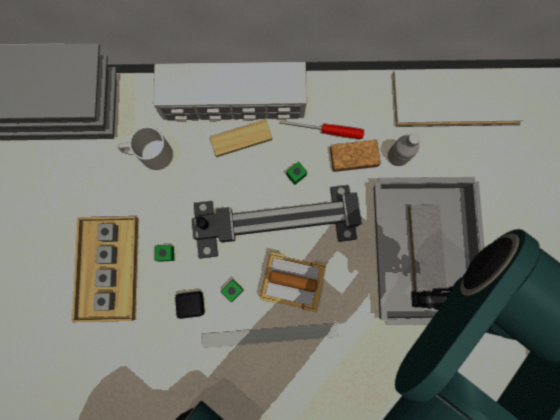

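The panel lies flat on the tray floor at (425,245), its top at 29 mm. The weights, roller (293,281) and jaw (201,222) are all in place, so I'm handing in.

```bash
python3 -c "
from bench import bot
print(bot.sign_off())"
```

```text
the job is handed in; nothing more can be done
None
```

The job is handed in at about 44 s with no verdict returned; last images and force readings: four weights in the box, laminate rolled end to end at about 11–13 N, roller flat in its rest, jaw open about 48 mm, drawer front flat in the tray, laminate up.

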